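# Bring the red-capped sample to the reader

### The arm

A 6-joint arm with a two-finger parallel gripper is mounted at the origin on the work surface. World frame = base frame: x ahead of the robot, y to its left, z up, the work surface at z = 0. Lengths are in m, angles in rad, forces in N, time in s.
With the tool pointing down it reaches from about 0.25 to 0.725 m from the base axis. Payload 4 kg.
Tool frame: the origin (TCP) lies midway between the tips of the shut fingers; the grasp point (between the pads) lies 19 mm behind it; z points along the fingers, x is the direction in which the jaws open and shut, and the axes are right-handed (so a half turn about z gives the same grasp; the last joint's range is limited). The gripper opens to 85 mm and grips with 20 to 120 N. Pads are 22 mm wide; open, the fingers measure 114 mm over their backs; the gripper's body (76 mm by 85 mm) begins 54 mm behind the grasp point. The pads swing forward as they close: fully open they stand 13 mm farther back than shut.
Start: joints at [-1.321, 0.241, 0.005, 1.335, 0, 1.571], TCP at [0.124, -0.484, 0.193] pointing down, gripper open.
Joint ranges: [-2.72, 2.72], [-1.05, 1.87], [-1.09, 1.28], [-1.99, 2.15], [-1.42, 1.44], [-3.14, 3.14]. Speed limits (rad/s): [2.79, 2.79, 3.14, 3.14, 3.14, 3.14].

### API

Orientations are given as a rotation vector (axis times angle).
In Python, from workcell import robot, effector, kin, monitor, get_image, job, nets gives the robot as it stands. Calls block until the motion is done:
- robot.move_to(position, orientation): joint-space move of the TCP to a pose.
- robot.line_to(position, ori=None, max_speed=0.15, until_force=None): straight line of the TCP; ori=None keeps the orientation; max_speed is the mean speed in m/s. With until_force (N) it stops when the force on the tool has changed by that much, and returns True; else False.
- robot.goto_joints(angles): joint-space move.
- effector.release() and effector.close_gripper(force=None): open the fingers fully, or close them until they stop; force is the grip in N (None keeps the last).
- robot.dwell(seconds).
- kin.ik(position, orientation): joint angles nearest the present ones, or None.
- monitor.state(): the state.
- get_image(name): name is "scene" or "side" or "wrist"; returns a dict with "image" (420x560x3 uint8, red, green, blue), "z_map" (420x560 float32, m along the optical axis (not along the pixel's ray), 0 where there is no reading), "fx", "fy", "cx", "cy" (pixels), "k1" (the pictures are not rectified: a ray, as slopes to the right and down, at radius r is drawn at 1 + k1 r^2 times it, then the intrinsics apply), "view" (4x4, takes a point from world to camera coordinates). Camera axes: x right, y down, z forward; pixel columns grow to the right and rows downward; lengths in m; the calibration is good to about 2 mm. A picture is of the moment at which its call begins.
A pose or a line that the arm cannot do raises robot.MotionError and nothing moves.
- job.hand_in(): hands the job in, once; it reports no verdict.
Trained networks look in the newest picture that a camera, given by its name, has taken for a name from the list of things; names that differ only in an ending like _2 or _b are one class to them, and where a whole thing is asked for, a point or a joint stands for the part that bears it (a point fixed in the world has none). Each returns a list of dicts, best first, with "p" (0 to 1); they miss things now and then, are a little off and sometimes report something else, mostly with a low value. They report only what shows in the picture. A call takes as long as a camera call.
- nets.masks_of(camera, target): "region" (420x560 bool, what is visible of it) and "at" ([column, row] in pixels, amid what is visible of it).
- nets.mark_of(camera, target): "at" ([column, row] in pixels: a listed point, or the origin of a listed thing).
The state is a dict: "time_s": time; "joint_pos": joint angles; "joint_vel": joint speeds; "tau": joint torques, N m; "tool_pos": TCP position; "ee_rot": TCP orientation; "force": force on the tool from outside, world axes, zero at the start; "ft_torque": the same for the moment, N m; "width": finger opening in m.
Only numpy, scipy, OpenCV 4.12 (cv2) and the standard library are available. Lean on these libraries where they do the work, as an engineer would, in place of code of your own. Each camera call takes 0.05 s, during which the arm holds its last target. There are 200 camera calls.

### The job

Turn the sample carousel by pushing sideways on one of its bare spokes with a fingertip until the red-capped cup stands on the yellow line, squarely in front of the reader's black window; then press the green key on top of the reader fully down and let it come up again. Do not press the key before the red-capped cup is there, do not push on or lift any of the sample cups, and leave the things around the carousel where they are.

Things in the scene. Friction and masses are not known exactly. Their poses are not given: they have to be found in the camera images.
- sampler: grey round carousel base, 276 mm across, top face 15 mm above the table, fixed. Origin on the table under the centre; its own x axis points from the wheel's axis to the white reader block and a yellow line runs along it in front of the block
- reader (a point): centre of the top of the white reader block, 165 mm from the wheel's axis, 60 mm above the table. The block is 50 mm (radially) x 64 mm x 60 mm; its inner face, with a black window, is 140 mm from the axis
- read_point (a point): the reading place in front of the reader's window: over the yellow line, 105 mm from the wheel's axis, 23 mm above the table (where the underside of a properly placed cup is)
- wheel: four-spoked carousel wheel, lying flat; origin on its vertical axis, 20 mm above the table. Spokes along its own +x, +y, -x, -y, each ending in a white pocket 29 mm across, centred 105 mm from the axis, top 48 mm above the table, holding a sample cup. Turns both ways, over a full turn, from any start; no spring or clicks, friction holds it where it is left
- spoke (a point): mid-point of the +x spoke, 56 mm from the axis, 43 mm above the table. All four spokes: straight aluminium bars 12 mm wide, bare from the white hub (22 mm from the axis, top 59 mm above the table) to 90 mm out, spanning 34 to 52 mm above the table. Only the base's top is between them. A sideways push of 1 to 2 N here turns the wheel
- key (a joint): the green push key, 24 mm across, on top of the reader: 0 up, 0.006 m fully down; springs back, about 4 N fully down
- key_top (a point): centre of the top face of the green key; it is pressed straight down
- cup_red: sample cup with red cap, loose in a wheel pocket (which pocket differs from run to run): 19 mm across, cap 22 mm across, 52 mm tall, its top 75 mm above the table; origin under its centre; it travels with the wheel
- cup_blue: sample cup with blue cap, loose in a wheel pocket (which pocket differs from run to run): 19 mm across, cap 22 mm across, 52 mm tall, its top 75 mm above the table; origin under its centre; it travels with the wheel
- cup_yellow: sample cup with yellow cap, loose in a wheel pocket (which pocket differs from run to run): 19 mm across, cap 22 mm across, 52 mm tall, its top 75 mm above the table; origin under its centre; it travels with the wheel
- cup_white: sample cup with white cap, loose in a wheel pocket (which pocket differs from run to run): 19 mm across, cap 22 mm across, 52 mm tall, its top 75 mm above the table; origin under its centre; it travels with the wheel
- pill_bottle: white pill bottle, about 42 mm across and 78 mm tall; origin under its centre; stands beside the carousel; leave alone
- reagent_bottle: yellow bottle with green cap, about 48 mm across and 95 mm tall; origin under its centre; stands beside the carousel; leave alone
- carton: cardboard carton with orange band, 75 x 120 x 50 mm; origin under its centre; leave alone
- beaker: open white plastic beaker, 66 mm across at the rim, 85 mm tall; origin under its centre; leave alone
- tube_rack: blue rack with five capped tubes, 70 x 150 mm and 96 mm tall; origin under its centre; leave alone

How it is judged:
On the way, in this order (a step that is already met when the one before it is completed fails the run):
1. the wheel is turned until the red-capped cup stands still in front of the reader (horizontal distance between cup_red and read_point below 0.009 m and angular speed of wheel below 0.05 rad/s), for 0.2 s.
2. the green key is pressed down with the red-capped cup there (horizontal distance between cup_red and read_point below 0.009 m and value of joint key above 0.0045 m), for 0.05 s.
At the end, for the whole second after the job is handed in: the red-capped cup is within 9 mm (horizontally) of the reading place, the wheel is at rest, the key is up again, and all four cups sit in their pockets (undersides at most 6 mm off the pocket floor) (all of step 1 and value of joint key below 0.002 m and z of each of cup_red, cup_blue, cup_yellow, cup_white in the frame of wheel below 0.009 m); the robot touches nothing.
It fails at once if the key is pressed while the red-capped cup is not at the reader (value of joint key above 0.003 m and not (horizontal distance between cup_red and read_point below 0.009 m)).
It fails at once if a sample cup is lifted out of its pocket (z of any of cup_red, cup_blue, cup_yellow, cup_white in the frame of wheel above 0.013 m).
It fails at once if a sample cup is pushed on by the robot (over 4 N) (contact force between any of the fingers, the arm and cup_red above 4 N or contact force between any of the fingers, the arm and cup_blue above 4 N or contact force between any of the fingers, the arm and cup_yellow above 4 N or contact force between any of the fingers, the arm and cup_white above 4 N).
It fails at once if a bystander is moved more than 20 mm or tipped (distance of any of pill_bottle, reagent_bottle, carton, beaker, tube_rack from where it was at the start of the episode above 0.02 m or angle between any of pill_bottle, reagent_bottle, carton, beaker, tube_rack's own z axis and vertical above 0.3 rad).
It also fails if it takes over 58 s, if anything falls off the work surface, if the arm or the gripper's body presses on something with over 40 N, if the wrist force passes 120 N, or if a joint passes its speed limit or range.

## Working session

There is one attempt and no reset: what is moved stays moved. The work goes in short steps, each a Python script; the robot and the scene stay as the last script left them, time stands still between calls to the robot, and variables do not carry over. Pictures are saved under pics/ and viewed, about 8 in all and at most 12, crops included, and the job is handed in when it is done.

```bash
mkdir -p pics; ls
cat > h.py <<'E'
import numpy as np, cv2
from workcell import robot, effector, kin, monitor, get_image, job, nets
def ray(im,px):
    d=np.array([(px[0]-im["cx"])/im["fx"],(px[1]-im["cy"])/im["fy"]]);s=d.copy()
    for _ in range(10): s=d/(1+im["k1"]*(s@s))
    return np.array([s[0],s[1],1.])
def on_plane(im,px,z):
    V=np.array(im["view"]);R,t=V[:3,:3],V[:3,3];c=-R.T@t;d=R.T@ray(im,px)
    return c+d*(z-c[2])/d[2]
def deproj(im,px):
    V=np.array(im["view"]);R,t=V[:3,:3],V[:3,3];u,v=np.round(px).astype(int)
    return R.T@(ray(im,px)*im["z_map"][v,u]-t)
def save(im,n): cv2.imwrite("pics/"+n,cv2.cvtColor(np.asarray(im["image"]),cv2.COLOR_RGB2BGR))
E
python3 - <<'E'
from h import *
np.set_printoptions(precision=4,suppress=True)
print(monitor.state()["time_s"],monitor.state()["ee_rot"])
H={"reader":.06,"key_top":None,"wheel":.02,"sampler":0,"spoke":.043,"read_point":.023,"cup_red":.023,"cup_blue":.023,"cup_yellow":.023,"cup_white":.023,"pill_bottle":0,"reagent_bottle":0,"carton":0,"beaker":0,"tube_rack":0}
for c in ("scene","side"):
    im=get_image(c);save(im,c+"0.png")
    for n,z in H.items():
        r=nets.mark_of(c,n)
        for q in r[:1]:
            print(c,n,round(q["p"],2),np.round(q["at"]), on_plane(im,q["at"],z if z is not None else .07), deproj(im,q["at"]))
print(monitor.state()["time_s"])
E
```

```text
pics
0.0 [-2.4798  1.9266  0.0026]
scene reader 0.98 [269. 251.] [ 0.5909 -0.1859  0.06  ] [ 0.5991 -0.1979  0.0761]
scene key_top 0.61 [271. 247.] [ 0.5912 -0.1779  0.07  ] [ 0.5977 -0.1875  0.0825]
scene wheel 0.64 [279. 218.] [ 0.5219 -0.0232  0.02  ] [ 0.5374 -0.0479  0.0471]
scene sampler 0.64 [275. 224.] [ 0.514  -0.0352 -0.    ] [ 0.5227 -0.0486  0.0153]
scene spoke 0.79 [285. 226.] [ 0.5682 -0.0663  0.043 ] [ 0.5644 -0.06    0.0359]
scene read_point 0.97 [272. 240.] [ 0.5549 -0.1167  0.023 ] [ 0.5516 -0.1118  0.0168]
scene cup_red 0.67 [267. 252.] [ 0.569  -0.1635  0.023 ] [ 0.5935 -0.1987  0.0705]
scene cup_blue 0.53 [257. 198.] [0.4135 0.0178 0.023 ] [ 0.4281 -0.0022  0.0437]
scene cup_yellow 0.54 [304. 206.] [0.563  0.0583 0.023 ] [0.5669 0.0507 0.0304]
scene cup_white 0.43 [298. 237.] [ 0.6147 -0.0665  0.023 ] [ 0.6256 -0.0868  0.0466]
scene pill_bottle 0.64 [332. 253.] [ 0.719  -0.0548  0.    ] [ 0.7246 -0.0697  0.0175]
scene reagent_bottle 0.98 [210. 251.] [ 0.4138 -0.2285  0.    ] [ 0.4341 -0.2474  0.0295]
scene carton 0.82 [182. 347.] [ 0.5466 -0.4917  0.    ] [ 0.571
[... 699 characters left out ...]
95 -0.1205  0.023 ] [ 0.4681 -0.1186  0.0246]
side cup_blue 0.53 [311. 237.] [ 0.428  -0.0103  0.023 ] [0.4077 0.0153 0.0474]
side cup_yellow 0.62 [266. 229.] [0.5674 0.0586 0.023 ] [0.559  0.0673 0.0318]
side cup_white 0.48 [284. 202.] [ 0.632  -0.1021  0.023 ] [ 0.5993 -0.0658  0.0549]
side pill_bottle 0.57 [254. 208.] [ 0.7099 -0.0288  0.    ] [ 0.7103 -0.0292 -0.0004]
side reagent_bottle 0.58 [354. 218.] [ 0.4098 -0.222   0.    ] [ 0.4012 -0.2088  0.0108]
side carton 0.65 [365. 172.] [ 0.5656 -0.5155  0.    ] [ 0.5183 -0.4405  0.0503]
side beaker 0.9 [201. 324.] [0.4114 0.4801 0.    ] [0.3987 0.4892 0.016 ]
side tube_rack 0.71 [156. 299.] [0.5852 0.5042 0.    ] [0.5733 0.5111 0.0124]
1.6
```

View pics/scene0.png

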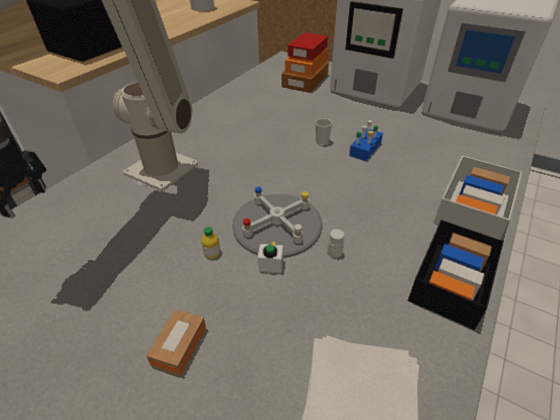

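View pics/side0.png

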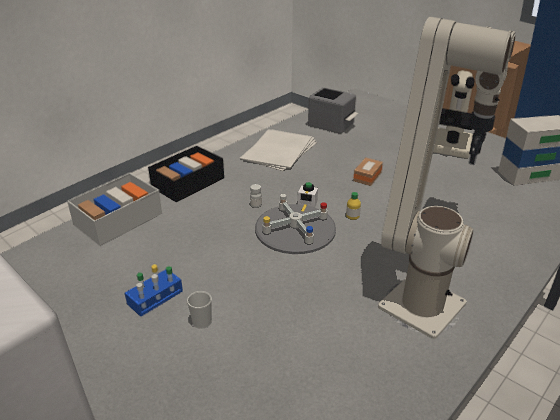

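Red cup is at (248,224) in the scene view and (323,207) in the side view. The reader with its green key is at (270,255) and (308,190). Red has to turn about +55° (counter-clockwise). Next I look from above with the wrist camera.

Run:
```python
from h import *
np.set_printoptions(precision=4,suppress=True)
effector.close_gripper(20)
ori=monitor.state()["ee_rot"]
robot.move_to([0.45,-0.10,0.33],ori)
im=get_image("wrist");save(im,"w1.png")
V=np.array(im["view"]);print("cam",-V[:3,:3].T@V[:3,3], V[2,:3])
for n,z in {"reader":.06,"key_top":.07,"wheel":.02,"spoke":.043,"read_point":.023,"cup_red":.023,"cup_blue":.023,"cup_yellow":.023,"cup_white":.023}.items():
    for q in nets.mark_of("wrist",n)[:1]: print(n,round(q["p"],2),np.round(q["at"]),on_plane(im,q["at"],z),deproj(im,q["at"]))
s=monitor.state();print(s["time_s"],s["tool_pos"],s["joint_pos"],s["width"])
```

```text
cam [ 0.5222 -0.0817  0.5097] [-0.2807 -0.0723 -0.9571]
reader 0.58 [363.  72.] [ 0.5963 -0.1807  0.06  ] [ 0.5928 -0.176   0.0811]
key_top 0.66 [374.  71.] [ 0.5991 -0.1935  0.07  ] [ 0.5972 -0.1908  0.0807]
wheel 0.86 [251.  98.] [ 0.5252 -0.0394  0.02  ] [ 0.525  -0.0424  0.0545]
spoke 0.8 [266.  65.] [ 0.5737 -0.0523  0.043 ] [ 0.573  -0.0527  0.0496]
read_point 0.82 [317.  86.] [ 0.5661 -0.1295  0.023 ] [ 0.5668 -0.1303  0.0153]
cup_red 0.7 [298. 141.] [ 0.4822 -0.123   0.023 ] [ 0.4844 -0.1207  0.0497]
cup_blue 0.79 [206. 157.] [0.4225 0.0085 0.023 ] [0.4307 0.001  0.0634]
cup_yellow 0.65 [188.  55.] [0.5613 0.0624 0.023 ] [0.5592 0.0548 0.0489]
cup_white 0.85 [293.  39.] [ 0.6194 -0.079   0.023 ] [ 0.6093 -0.0793  0.0739]
4.7583 [ 0.45   -0.1001  0.33  ] [-0.2189  0.1467  0.2408  1.665  -0.      2.6732] -0.00024457430449373595
```

View pics/w1.png

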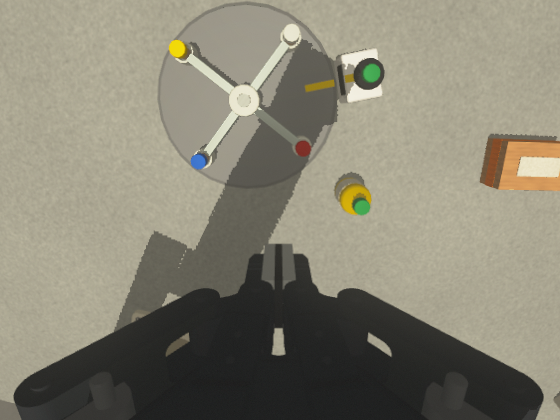

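The wrist view shows the caps at red (303,148), blue (198,161), yellow (177,48) and white (292,34), with the green key at (372,73). I'll compute the geometry from those and push the blue spoke, which is on the side away from the reader.

```bash
cat >> h.py <<'E'
from scipy.spatial.transform import Rotation as Ro
def blob(im,lo,hi,smin=110,vmin=50):
    hsv=cv2.cvtColor(np.asarray(im["image"]),cv2.COLOR_RGB2HSV)
    m=cv2.inRange(hsv,(lo,smin,vmin),(hi,255,255))
    n,_,st,c=cv2.connectedComponentsWithStats(m); return [(st[i,4],c[i].round(1)) for i in np.argsort(-st[1:,4])[:2]+1]
def down(yaw): # tool x axis at world angle yaw, z down
    c,s=np.cos(yaw),np.sin(yaw)
    return Ro.from_matrix(np.array([[c,s,0],[s,-c,0],[0,0,-1]])).as_rotvec()
E
python3 - <<'E'
from h import *
np.set_printoptions(precision=4,suppress=True)
im=get_image("wrist")
caps={k:on_plane(im,p,.075)[:2] for k,p in dict(red=(303,148),blue=(198,161),yellow=(177,48),white=(292,34)).items()}
for n,a in dict(red=(0,6),red2=(174,180),blue=(100,125),yellow=(22,32),green=(55,85)).items(): print(n,blob(im,*a))
c=sum(caps.values())/4; print("centre",c,"hub",deproj(im,(244,100)),"disc",on_plane(im,(248,95),.015))
for k,p in caps.items(): d=p-c; print(k,p,np.hypot(*d),np.degrees(np.arctan2(d[1],d[0])))
for px in [(372,73),(368,70),(375,77)]: print("key",deproj(im,px),on_plane(im,px,.08))
l0,l1=on_plane(im,(307,88),.015),on_plane(im,(333,83.5),.015);print("line",l0,l1)
k=on_plane(im,(372,73),.08)[:2];d=k-c;print("reader",np.hypot(*d),np.degrees(np.arctan2(d[1],d[0])))
for m in (l0,l1): d=m[:2]-c;print(np.hypot(*d),np.degrees(np.arctan2(d[1],d[0])))
E
```

```text
red [(np.int32(191), array([303.1, 148.5]))]
red2 []
blue [(np.int32(188), array([198.6, 161.2]))]
yellow [(np.int32(583), array([353.2, 196.7])), (np.int32(275), array([178.2,  49.1]))]
green [(np.int32(253), array([371.5,  73.2])), (np.int32(180), array([361.8, 207.1]))]
centre [ 0.5205 -0.0328] hub [ 0.5209 -0.0332  0.0574] disc [ 0.5293 -0.0329  0.015 ]
red [ 0.4791 -0.1279] 0.10370219139453625 -113.51127538330176
blue [0.4254 0.0095] 0.10408204800426947 155.96601499784657
yellow [0.5629 0.0629] 0.10473601826745764 66.10801709560064
white [ 0.6145 -0.0759] 0.1034007719197028 -24.609065276962657
key [ 0.595  -0.1875  0.0812] [ 0.5952 -0.1878  0.08  ]
key [ 0.5971 -0.1813  0.0813] [ 0.5973 -0.1816  0.08  ]
key [ 0.5914 -0.193   0.0808] [ 0.5915 -0.1932  0.08  ]
line [ 0.561  -0.1162  0.015 ] [ 0.577 -0.152  0.015]
reader 0.17202563625307518 -64.2712076004324
0.09262242049180264 -64.0900628246126
0.13188378837311057 -64.64080061734167
```

```bash
cat >> h.py <<'E'
C=np.array([0.5207,-0.0330])
def tip(phi,perp,R=.058,z=.036):  # phi: spoke angle deg; perp: tip behind spoke axis (m)
    a=np.radians(phi);r=np.array([np.cos(a),np.sin(a)]);t=np.array([-r[1],r[0]])
    return np.r_[C+R*r-perp*t,z]
E
python3 - <<'E'
from h import *
np.set_printoptions(precision=4,suppress=True)
B=155.9
for off in (0,180):
  for z in (.036,.13):
    for phi,p in ((B,.045),(B+50,.017)):
      q=kin.ik(tip(phi,p,z=z),down(np.radians(phi+off))); print(off,z,phi,q)
E
```

```text
0 0.036 155.9 [ 0.0652  0.3455 -0.2884  0.937  -0.     -1.0849]
0 0.036 205.9 [-0.0931  0.304  -0.3503  0.9164 -0.     -2.1159]
0 0.13 155.9 [ 0.0652  0.2529 -0.1464  1.1715 -0.     -1.0849]
0 0.13 205.9 [-0.0931  0.2072 -0.2063  1.1573 -0.     -2.1159]
180 0.036 155.9 [ 0.0652  0.3455 -0.2884  0.937  -0.      2.0567]
180 0.036 205.9 [-0.0931  0.304  -0.3503  0.9164  0.      1.0257]
180 0.13 155.9 [ 0.0652  0.2529 -0.1464  1.1715 -0.      2.0567]
180 0.13 205.9 [-0.0931  0.2072 -0.2063  1.1573  0.      1.0257]
```

Run:
```python
from h import *
np.set_printoptions(precision=4,suppress=True)
B=155.9
go=lambda phi,p,z,v: robot.line_to(tip(phi,p,z=z),down(np.radians(phi+180)),max_speed=v)
robot.move_to(tip(B,.042,z=.15),down(np.radians(B+180)))
go(B,.042,.036,.1)
go(B,.019,.036,.05)
for k,d in enumerate(np.linspace(5.5,44,8)):
    go(B+d,.017,.036,.03)
    s=monitor.state();print(round(d,1),s["force"],s["time_s"])
im=get_image("wrist");save(im,"w2.png")
for c in ("scene","side"): save(get_image(c),c+"2.png")
```

```text
5.5 [ 0.3914  0.718  -0.7915] 8.0167
11.0 [-0.2984 -0.0767  0.1316] 8.3583
16.5 [ 0.1885 -0.0164 -0.2859] 8.7
22.0 [ 0.6354 -0.2372 -0.1807] 9.0417
27.5 [0.1661 0.8123 0.0261] 9.3833
33.0 [ 0.8525 -0.0719 -0.0717] 9.725
38.5 [ 0.0309 -0.0279 -0.2165] 10.0667
44.0 [ 0.0951 -0.8798  0.3157] 10.4083
```

View pics/w2.png

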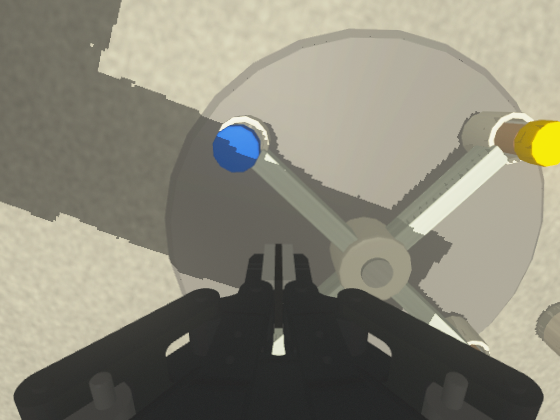

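The wrist view shows the tip at (278,255) on the near side of the blue spoke, with the blue cap at (237,148), the yellow cap at (545,143) and the hub at (377,271). Next I measure how far the wheel turned.

```bash
cat >> h.py <<'E'
def ang(p): d=p[:2]-C; return np.degrees(np.arctan2(d[1],d[0])),np.hypot(*d)
E
python3 - <<'E'
from h import *
im=get_image("wrist")
print("blue",ang(on_plane(im,(237,148),.075)),"hub",on_plane(im,(377,271),.059), "hubd",deproj(im,(377,271)))
for c in ("scene","side"):
    im=get_image(c)
    for n in ("cup_red","cup_blue","cup_yellow","cup_white","read_point"):
        for q in nets.masks_of(c,n)[:1]: print(c,n,q["p"],q["at"])
        for q in nets.mark_of(c,n)[:1]: print("  mark",q["p"],ang(on_plane(im,q["at"],.023)))
print(monitor.state()["tool_pos"],tip(199.9,.017))
E
```

```text
blue (np.float64(155.35325179300446), np.float64(0.10528269011483278)) hub [ 0.51898714 -0.03033588  0.059     ] hubd [ 0.51924855 -0.03053807  0.0585021 ]
scene cup_red 0.46 [306.3, 193.6]
  mark 0.64 (np.float64(-112.88419570121293), np.float64(0.10318463880368227))
  mark 0.56 (np.float64(66.97733840711675), np.float64(0.10753566171577714))
  mark 0.66 (np.float64(-27.60017551404059), np.float64(0.10488992206559734))
scene read_point 0.58 [274.9, 229.9]
  mark 0.86 (np.float64(-66.22832147835469), np.float64(0.09491540823807944))
side cup_red 0.41 [291.7, 218.1]
  mark 0.57 (np.float64(8.510902500412636), np.float64(0.175224573745202))
  mark 0.47 (np.float64(165.64289049605037), np.float64(0.10580288356599606))
side cup_yellow 0.67 [290.5, 218.8]
  mark 0.46 (np.float64(66.66718240422934), np.float64(0.10574635069584241))
side cup_white 0.45 [282.9, 198.3]
  mark 0.36 (np.float64(-26.35781796057462), np.float64(0.10328767144201649))
  mark 0.85 (np.float64(-60.785180982044245), np.float64(0.08775986871279012))
[ 0.46037114 -0.03676868  0.03599817] [ 0.46037684 -0.03675712  0.036     ]
```

Run:
```python
from h import *
s=monitor.state();print(s["tool_pos"],s["width"],s["force"],s["ee_rot"],s["joint_pos"])
a=cv2.imread("pics/scene2.png")[165:275,210:360]; b=cv2.imread("pics/side2.png")[165:275,220:370]
cv2.imwrite("pics/c2.png",np.vstack([cv2.resize(a,None,fx=2.7,fy=2.7),cv2.resize(b,None,fx=2.7,fy=2.7)]))
im=get_image("wrist");V=np.array(im["view"])
for P in (s["tool_pos"],):
    p=V[:3,:3]@P+V[:3,3];x=p[:2]/p[2];x*=1+im["k1"]*(x@x);print(x*[im["fx"],im["fy"]]+[im["cx"],im["cy"]],p[2])
print(deproj(im,(270,275)),deproj(im,(278,250)),deproj(im,(268,255)))
```

```text
[ 0.46037114 -0.03676868  0.03599817] -1.2789940398051984e-05 [ 0.01481208 -0.0518434   0.44847089] [-3.09433947e+00 -5.42703389e-01  3.41938947e-05] [-7.97103038e-02  3.01870921e-01 -3.53494556e-01  9.15457536e-01
  1.62194036e-05  1.14384595e+00]
[275.96566403 232.42700775] 0.19379225589231294
[ 0.45465209 -0.02623326  0.10819338] [ 0.45774453 -0.02572461  0.08464278] [ 0.45371875 -0.02775073  0.08869716]
```

View pics/c2.png

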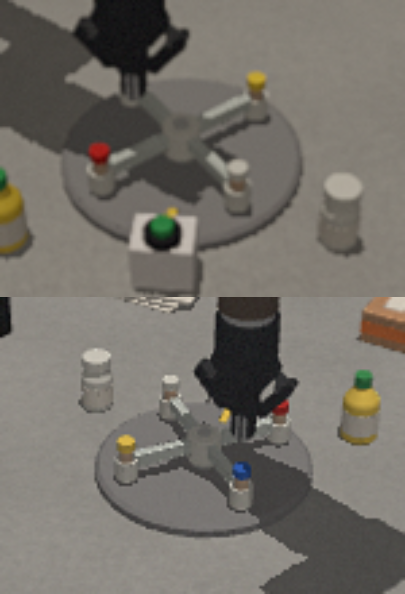

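Run:
```python
from h import *
np.set_printoptions(precision=3,suppress=True,linewidth=150)
def proj(im,P):
    V=np.array(im["view"]);p=V[:3,:3]@P+V[:3,3];x=p[:2]/p[2];x=x*(1+im["k1"]*(x@x));return x*[im["fx"],im["fy"]]+[im["cx"],im["cy"]]
im=get_image("wrist")
for c in (268,288):
  for r in range(240,300,8): print(c,r,deproj(im,(c,r)))
for n,(px) in dict(side=(308.9,217),scene=(258.5,202)).items():
    i=get_image(n)
    for h in (.02,.036,.06,.085): print(n,px,h,proj(i,np.array([.4604,-.0368,h])))
    print("C",proj(i,np.r_[C,.059]))
```

```text
268 240 [ 0.46  -0.053  0.013]
268 248 [ 0.453 -0.028  0.082]
268 256 [ 0.454 -0.027  0.091]
268 264 [ 0.454 -0.027  0.099]
268 272 [ 0.454 -0.027  0.105]
268 280 [ 0.454 -0.027  0.11 ]
268 288 [ 0.454 -0.026  0.118]
268 296 [ 0.454 -0.026  0.123]
288 240 [ 0.473 -0.048  0.015]
288 248 [ 0.462 -0.024  0.082]
288 256 [ 0.462 -0.024  0.091]
288 264 [ 0.462 -0.024  0.098]
288 272 [ 0.461 -0.024  0.106]
288 280 [ 0.461 -0.024  0.112]
288 288 [ 0.46  -0.023  0.119]
288 296 [ 0.46  -0.023  0.124]
side (308.9, 217) 0.02 [309.021 230.169]
side (308.9, 217) 0.036 [309.185 226.281]
side (308.9, 217) 0.06 [309.435 220.374]
side (308.9, 217) 0.085 [309.698 214.123]
C [294.953 214.052]
scene (258.5, 202) 0.02 [259.951 213.157]
scene (258.5, 202) 0.036 [259.727 209.334]
scene (258.5, 202) 0.06 [259.384 203.472]
scene (258.5, 202) 0.085 [259.016 197.197]
C [276.826 209.756]
```

Run:
```python
from h import *
np.set_printoptions(precision=3,suppress=True,linewidth=150)
im=get_image("wrist");R=Ro.from_rotvec(monitor.state()["ee_rot"]).as_matrix();P=monitor.state()["tool_pos"]
for px in [(278,246),(268,246),(252,262),(305,262),(255,290),(300,290),(205,295),(350,295),(190,330),(100,350),(40,385),(520,385),(105,385),(278,300),(240,330),(280,400),(230,360)]:
    print(px,"tool frame mm",1000*R.T@(deproj(im,px)-P), "w z",deproj(im,px)[2])
```

```text
(278, 246) tool frame mm [  1.268 -11.254 -44.233] w z 0.08023321716061796
(268, 246) tool frame mm [ -3.482 -11.009 -43.725] w z 0.07972482503716502
(252, 262) tool frame mm [-10.389  -7.63  -53.457] w z 0.0894562314071454
(305, 262) tool frame mm [ 13.377  -7.799 -53.697] w z 0.08969686580460315
(255, 290) tool frame mm [ -6.618 -13.895 -85.918] w z 0.12191819410406578
(300, 290) tool frame mm [  8.962 -13.288 -84.918] w z 0.12091856222510632
(205, 295) tool frame mm [-23.442 -13.291 -88.224] w z 0.12422354483681132
(350, 295) tool frame mm [ 25.614 -13.621 -88.575] w z 0.12457559265197353
(190, 330) tool frame mm [-26.085  -7.938 -99.373] w z 0.1353722094432714
(100, 350) tool frame mm [ -46.706  -11.976 -113.128] w z 0.14912660728574278
(40, 385) tool frame mm [ -53.537  -13.743 -126.835] w z 0.16283368622234798
(520, 385) tool frame mm [  57.131  -13.952 -126.859] w z 0.16286027735831143
(105, 385) tool frame mm [ -39.201  -12.413 -124.736] w z 0.16073510178200232
(278, 300) tool frame mm [  1.31   -2.391 -74.871] w z 0.11087087848998077
(240, 330) tool frame mm [  -8.678  -18.105 -111.591] w z 0.147591142169513
(280, 400) tool frame mm [   1.794  -11.931 -127.358] w z 0.16335794133379666
(230, 360) tool frame mm [ -10.188  -16.237 -120.084] w z 0.1560836936044107
```

Depth, side view and the missing contact all agree: the real fingertips sit about 40 mm behind the reported TCP, so the tip passed over the spoke. I'll confirm by touching the base top at this clear spot.

Run:
```python
from h import *
p=monitor.state()["tool_pos"].copy() if hasattr(monitor.state()["tool_pos"],"copy") else list(monitor.state()["tool_pos"])
p=np.array(p);p[2]=-0.034
try:
    print(robot.line_to(p,max_speed=.03,until_force=3))
except Exception as e: print(repr(e))
s=monitor.state();print(s["tool_pos"],s["force"],s["time_s"])
```

```text
True
[ 0.46030816 -0.03676013 -0.02350997] [-0.68221048  0.42564848  4.08686199] 13.7083
```

Contact came at TCP z = -0.0235 against a surface at 0.015, so the tip is 38.5 mm behind the TCP. I'll redo the push with that offset.

Run:
```python
from h import *
np.set_printoptions(precision=3,suppress=True)
B=155.9;Z=-.0025
go=lambda phi,p,z,v: robot.line_to(tip(phi,p,z=z),down(np.radians(phi+180)),max_speed=v)
p=np.array(monitor.state()["tool_pos"]);p[2]=.07;robot.line_to(p,max_speed=.15)
go(B,.042,.07,.15);go(B,.042,Z,.1);go(B,.02,Z,.05)
for d in np.linspace(5.5,44,8):
    go(B+d,.017,Z,.03)
    s=monitor.state();print(round(d,1),s["force"],s["time_s"])
im=get_image("wrist");save(im,"w3.png");print(blob(im,100,125),blob(im,22,32))
for _,px in blob(im,100,125)[:1]+blob(im,22,32)[:1]: print(ang(on_plane(im,px,.075)))
```

```text
5.5 [0.078 0.734 0.373] 17.3083
11.0 [0.493 1.108 0.649] 17.65
16.5 [0.459 0.6   0.113] 17.9917
22.0 [ 0.42   0.357 -0.168] 18.3333
27.5 [ 0.539 -0.432 -0.608] 18.675
33.0 [-0.414 -1.486 -0.195] 19.0167
38.5 [-0.133 -0.283 -0.141] 19.3583
44.0 [-0.484  0.713  0.094] 19.7
[(np.int32(231), array([177.4, 343.9])), (np.int32(54), array([156.3, 307.6]))] [(np.int32(4565), array([449.4,  62.2]))]
(np.float64(-160.23850052532404), np.float64(0.09726439273758443))
(np.float64(111.8881929730796), np.float64(0.105132195644677))
```

View pics/w3.png

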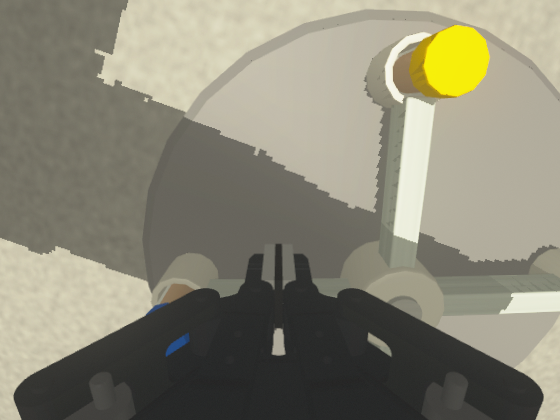

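The wheel has turned 45.8° (yellow at (449,62)). About 3.5° is left, so I push that, back off, lift and look from above.

Run:
```python
from h import *
np.set_printoptions(precision=4,suppress=True)
B=155.9;Z=-.0025
go=lambda phi,p,z,v: robot.line_to(tip(phi,p,z=z),down(np.radians(phi+180)),max_speed=v)
go(B+47.5,.017,Z,.015);robot.dwell(.2);go(B+47.5,.032,Z,.05);go(B+47.5,.032,.09,.15)
robot.move_to([0.45,-0.12,0.28],Ro.from_rotvec([-2.4798,1.9266,0.0026]).as_rotvec())
robot.dwell(.2)
im=get_image("wrist");save(im,"w4.png")
for n,a in dict(red=(0,6),blue=(100,125),yellow=(22,32),green=(55,85)).items():
    for ar,px in blob(im,*a): print(n,ar,px,on_plane(im,px,.075)[:2],ang(on_plane(im,px,.075 if n!="green" else .081)),deproj(im,px))
for n,z in dict(reader=.06,key_top=.081,read_point=.023).items():
    for q in nets.mark_of("wrist",n)[:1]: print(n,q["p"],q["at"],on_plane(im,q["at"],z),ang(on_plane(im,q["at"],z)))
print(monitor.state()["time_s"])
```

```text
red 276 [310.4  79.6] [ 0.5617 -0.1286] (np.float64(-66.79796304480163), np.float64(0.10396271761050478)) [ 0.5618 -0.1286  0.0741]
blue 218 [239.5 179.8] [ 0.4255 -0.0751] (np.float64(-156.15708992154316), np.float64(0.10407302123474065)) [ 0.4253 -0.075   0.0744]
yellow 717 [348.8 203.1] [ 0.4307 -0.2176] (np.float64(-115.99467151339907), np.float64(0.20536051874562564)) [ 0.4298 -0.2187  0.0714]
yellow 316 [138.4 109.8] [0.4791 0.0609] (np.float64(113.87403174746908), np.float64(0.10271775912804366)) [0.4791 0.0612 0.0744]
green 296 [369.4  62.3] [ 0.5971 -0.1887] (np.float64(-64.01500394994359), np.float64(0.17169889187930035)) [ 0.5957 -0.1871  0.082 ]
green 230 [358.  215.7] [ 0.4174 -0.2346] (np.float64(-117.00541676162737), np.float64(0.22395365518510613)) [ 0.4226 -0.2279  0.0943]
reader 0.68 [360.7, 65.0] [ 0.5944 -0.183   0.06  ] (np.float64(-63.83290693191256), np.float64(0.16715864802715763))
key_top 0.63 [368.9, 62.6] [ 0.5955 -0.1869  0.081 ] (np.float64(-64.08497968962695), np.float64(0.1711001972363726))
read_point 0.75 [305.8, 77.8] [ 0.5676 -0.1258  0.023 ] (np.float64(-63.200123803111865), np.float64(0.1040068618755889))
23.3333
```

View pics/w4.png

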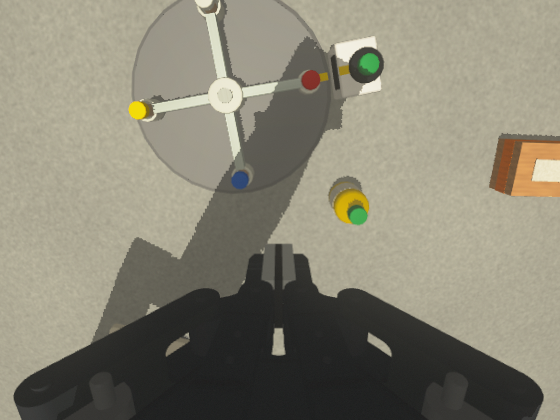

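Red is at (310,80), about 2° or 4 mm short of the reader's direction, with the key at (369,62). I'll nudge 2° more, check, then press.

Run:
```python
from h import *
np.set_printoptions(precision=4,suppress=True)
B=155.9;Z=-.0025
go=lambda phi,p,z,v: robot.line_to(tip(phi,p,z=z),down(np.radians(phi+180)),max_speed=v)
robot.move_to(tip(B+47.5,.034,z=.09),down(np.radians(B+47.5+180)))
go(B+47.5,.034,Z,.15);go(B+47.5,.0185,Z,.05);go(B+49.6,.017,Z,.015);robot.dwell(.2);go(B+49.6,.034,Z,.05);go(B+49.6,.034,.09,.15)
ori=Ro.from_rotvec([-2.4798,1.9266,0.0026]).as_rotvec()
robot.move_to([0.45,-0.12,0.28],ori);robot.dwell(.2)
im=get_image("wrist")
for n,a in dict(red=(0,6),blue=(100,125),green=(55,85)).items():
    ar,px=blob(im,*a)[0]; P=on_plane(im,px,.075 if n!="green" else .081);print(n,px,P,ang(P))
    if n=="green":K=P[:2]
    if n=="red":red=ang(P)[0]
print(monitor.state()["time_s"])
if abs(red+64.2)<2.5:
    robot.move_to(np.r_[K,.09],ori);robot.line_to(np.r_[K,.050],max_speed=.08);robot.dwell(.1)
    print("touch",robot.line_to(np.r_[K,.030],max_speed=.02,until_force=8))
    s=monitor.state();print(s["tool_pos"],s["force"],s["time_s"])
    robot.dwell(.15)
    save(get_image("side"),"s5.png");save(get_image("wrist"),"w5.png")
```

```text
red [309.8  76. ] [ 0.5653 -0.1268  0.075 ] (np.float64(-64.58017102115643), np.float64(0.10387948828070524))
blue [242.6 179.2] [ 0.4272 -0.0787  0.075 ] (np.float64(-153.94837431691641), np.float64(0.1040245989325649))
green [369.3  62.3] [ 0.5959 -0.1873  0.081 ] (np.float64(-64.00349348555869), np.float64(0.1716167185405835))
29.4083
touch True
[ 0.5962 -0.1873  0.0376] [-0.5384  0.5567  3.2843] 31.825
```

Stopped at 3.3 N with about 5 mm of travel, so the key may not be fully down. I press on in small steps until the force shows the end stop.

Run:
```python
from h import *
np.set_printoptions(precision=4,suppress=True)
p=np.array(monitor.state()["tool_pos"])
for z in np.arange(.0365,.0315,-.001):
    p[2]=z;t=robot.line_to(p,max_speed=.01,until_force=15);robot.dwell(.1)
    f=np.mean([monitor.state()["force"][2]]);print(round(z,4),t,monitor.state()["tool_pos"][2],f)
    if f>9: break
robot.dwell(.2)
p[2]=.09;robot.line_to(p,max_speed=.06)
ori=monitor.state()["ee_rot"]
robot.move_to([0.45,-0.12,0.28],ori);robot.dwell(.3)
im=get_image("wrist");save(im,"w6.png")
for n,a in dict(red=(0,6),blue=(100,125),green=(55,85)).items():
    ar,px=blob(im,*a)[0]; P=on_plane(im,px,.075 if n!="green" else .081);print(n,px,ang(P),deproj(im,px))
s=monitor.state();print(s["force"],s["time_s"])
```

```text
0.0365 False 0.03745824351916381 7.31866213049947
0.0355 False 0.03737706721496796 10.629971930176742
red [309.7  75.6] (np.float64(-64.59166696021084), np.float64(0.10393868847307529)) [ 0.5655 -0.127   0.073 ]
blue [242.5 179.1] (np.float64(-153.89965171742438), np.float64(0.10408395980432195)) [ 0.4269 -0.0787  0.0736]
green [369.4  61.4] (np.float64(-63.87496673240675), np.float64(0.17175630639335268)) [ 0.5964 -0.1873  0.0808]
[-0.0575 -0.5152  0.4003] 35.3667
```

View pics/w6.png

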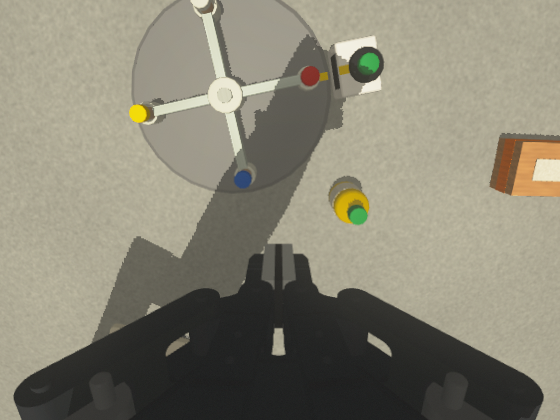

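The red cup stands at (310,76) on the yellow line, the key is up at 0.081, and the bottles have not moved. The press ended at a hard stop, so I check that it wasn't the black collar.

Run:
```python
from h import *
im=get_image("wrist");hs=cv2.cvtColor(np.asarray(im["image"]),cv2.COLOR_RGB2HSV)
print("r/c 40..84 x 346..390 z mm, G=green K=black")
for r in range(42,86,4):
    print(r,*[f"{1000*deproj(im,(c,r))[2]:4.0f}"+("G" if hs[r,c,1]>110 and 55<=hs[r,c,0]<=85 else "K" if hs[r,c,2]<60 else ".") for c in range(346,390,4)])
```

```text
r/c 40..84 x 346..390 z mm, G=green K=black
42   57.   60.   58.   58.   59.   59.   59.   58.   -1.   -1.    1.
46   57.   59.   59.   59.   58.   72.   70.   59.   -1.   -3.   -1.
50   59.   60.   60.   71.   72.   71.   71.   71.   71.   -1.   -2.
54   61.   58.   71.   70.   71.   81G   81G   80G   73.   -0.   -1.
58   60.   58.   71.   71.   81G   80G   82G   81G   70.   71.   -0.
62   59.   67K   71.   78.   83G   81G   82G   81G   80G   73.   -1.
66   59.   68K   70.   78.   81.   81G   81G   81G   78G   71.   -2.
70   59.   67K   71.   70.   80.   81.   81.   80G   70.   71.   -1.
74   59.   59.   70.   69.   71.   75.   71.   71.   70.   -2.   -1.
78   59.   59.   64K   71K   71.   70K   70.   69.   60.   -1.   -2.
82   60.   59.   58.   58.   68K   68K   59.   58.   57.   -3.   -1.
```

The collar top is at 71 mm and the key's bottom position at 75 mm, so the hard stop at 10 N with the tip near 76 mm was the key's own end stop.

```bash
python3 -c "
from h import *
print(job.hand_in(), monitor.state()['time_s'])"
```

```text
the job is handed in; nothing more can be done
the job is handed in; nothing more can be done
```

The red-capped cup is on the yellow line in front of the reader, the green key was pressed fully down and came back up, and the job is handed in. The hand-in gives no verdict; at the last timed check the clock was at 35.4 s of the 58 s allowed.

- **Turning the wheel:** I pushed the blue-cup spoke about 49° counter-clockwise. Only the first push of the whole job failed. It passed over the spoke without touching it, because the real fingertips sit about 38.5 mm behind the reported TCP. I confirmed that offset by touching the base top and used it from then on. A final 2° nudge followed a look from above.
- **Pressing the key:** The first press stopped early at about 3 N, so I pressed on to a hard stop at about 10 N. The tip was then near 76 mm, which fits the key being fully down. The black collar around it is at 71 mm, so the stop was not the collar.
- **Last checks:** The red cup was at -64.6° and the reader at about -64.0°, roughly 1 mm off at the cup. The key top was back at 81 mm. The red and blue caps, the two measured, were at normal height, and the arm was clear of everything. I saw no moved bystanders in the final view, but I did not measure them.
- **Disagreement:** The key measured 171 to 172 mm from the wheel's axis, against 165 mm for the centre of the reader block. I pressed at the measured place.

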